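# Roll the forming bar to the line on the bending board

### The arm

A 6-joint arm with a two-finger parallel gripper is mounted at the origin on a cart in front of the work surface, level with it; the furniture and walls round the work are solid. World frame = base frame: x ahead of the robot, y to its left, z up, the work surface at z = 0. Lengths are in m, angles in degrees, forces in N, time in s.
With the tool pointing down it reaches from about 0.3 to 0.875 m from the base axis. Payload 6.4 kg.
Tool frame: the origin (TCP) lies midway between the tips of the shut fingers; the grasp point (between the pads) lies pinch_z behind it (pinch_z is the distance from the TCP to the grasp point, in m); z points along the fingers, x is the direction in which the jaws open and shut, and the axes are right-handed (so a half turn about z gives the same grasp; the last joint's range is limited). The gripper opens to 88 mm and grips with 3 to 60 N. Pads are 18 mm wide; open, the fingers measure 123 mm over their backs; the gripper's body (75 mm by 187 mm) begins 45 mm behind the grasp point.
Start: joints at [-86.992, 10.359, 92.074, -0, 77.567, -11.82], TCP at [0.147, -0.556, 0.239] pointing down, gripper open.
Joint ranges: [-171.53, 171.53], [-51.25, 118.39], [17.06, 147.69], [-65.23, 245.23], [0, 150.52], [-178.68, 178.68]. Speed limits (degrees/s): [147.25, 147.25, 172.46, 180, 180, 180].

### API

Orientations are given as a 3x3 rotation matrix whose columns are the frame's x, y, z axes.
In Python, from workcell import get_obs, grab_frame, calibration, job_done, pinch_z gives the robot as it stands.
- The arm moves only by the shell command python3 -m handwheel 'ROWS' [OPENING]. ROWS is JSON, one flat list of numbers, 6 for each row, row after row: the shift along the tool's x, y, z in m, then the turn, a rotation vector about the tool's x, y, z in rad. In form: [dx, dy, dz, ax, ay, az, dx, dy, dz, ax, ay, az, ...]. A call has 1 to 10 rows; each row is the pose to reach, as a shift and turn from the pose commanded when the call began, along the tool's axes at that moment; what a row does not reach only later rows make up. A row lasts 1/10 s, in which the tool goes at most 50 mm and 8.59 degrees, less where a joint would pass 70% of its speed; a pose out of reach is approached as far as the arm can. A call with a gripper value outside its range is refused whole. OPENING is the finger opening in m, from 0 to 0.0881, set as the call begins (- or left out, the last holds). The fingers move at their own pace and stop on an object; the grip force is fixed at half the most. Time passes only in rows, so rows that repeat a pose let the fingers close. It gives the time, the measured TCP pose, the force and the opening at its end, in the units of the state.
- get_obs(): the state, without advancing time (a new reading comes with each control period).
- grab_frame(name): name is "scene" or "top"; returns (picture, depth): 480x640x3 uint8, blue, green, red; 480x640 float32, m along the optical axis (not along the pixel's ray), 0 where there is no reading.
- calibration(name): a dict with "fx", "fy", "cx", "cy" (pixels), "dist_coeffs" ([k1, k2, p1, p2, k3] as OpenCV has them; the pictures are not rectified), "R" (3x3) and "t" (3): a world point X has camera coordinates R X + t. Camera axes: x right, y down, z forward; pixel columns grow to the right and rows downward; lengths in m; the calibration is good to about 2 mm. A picture is of the moment at which its call begins. calibration takes no time and is no camera call.
- job_done(): hands the job in, once; it reports no verdict.
The state is a dict: "t": time; "joint_pos": joint angles; "dq": joint speeds; "tau": joint torques, N m; "tool_pos": TCP position; "tcp_rot": TCP orientation; "wrist_force": force on the tool from outside, world axes, zero at the start; "moment": the same for the moment, N m; "finger_gap": opening from 0.0 (shut) to 1.0 (fully open).
Only numpy, scipy, OpenCV 4.12 (cv2) and the standard library are available. Lean on these libraries where they do the work, as an engineer would, in place of code of your own. Each camera call takes 0.05 s, during which the arm holds its last target.

### The job

Set up for bending a bracelet: push on the side of the long polished steel bar so that it rolls over the plywood board and comes to rest along the dark line across the board's middle, its length on the line. Roll it, never lift it, and do not let it run on past the line towards the black film canister that lies on the other half of the board; leave the canister where it is.

Things in the scene. Friction and masses are not known exactly. Their poses are not given: they have to be found in the camera images.
- line (a point): Middle of the dark inlaid line (6 mm wide, 150 mm long) across the middle of the bending board, on the board's top face, 14 mm above the bench. The board is a flat pale plywood slab with a dark wooden edge, 160 x 320 x 14 mm, fixed to the bench. x runs along the line (along the board's 160 mm side), y along the board's 320 mm side, z up. The board may lie turned by up to 0.3 rad.
- bar_center (a point): Centre of the loose polished steel forming bar, a plain smooth cylinder 30 mm in diameter and 100 mm long, about 0.3 kg, lying on the board. x is the bar's own axis; y and z turn with it as it rolls. It starts 75 to 105 mm to one side of the line (either side), roughly parallel to it. The centre is 15 mm above the board's face. It rolls under about 1 N, and once let go the board brakes it: pushed at 40 mm/s it runs on only a few millimetres.
- can_center (a point): Centre of the black film canister lying on its side on the other half of the board, 34 mm in diameter and 48 mm long, loose and light; z is its own axis. It stays where it is.
There are look-alikes about, which are no part of the job. Of the things that look like the part that bears bar_center, the larger one is meant.

How it is judged:
By the outcome, as a careful person would: the job done as asked, in the order asked, and still so for the second after the job is handed in, with the robot touching nothing.
It also fails if it takes over 38 s, if anything falls off the work surface, if the arm or the gripper's body presses on something with over 40 N, if the wrist force passes 120 N, or if a joint passes its speed limit or range.

## Working session

There is one attempt and no reset: what is moved stays moved. The work goes in short steps, Python scripts to look and compute and a shell command to move; the robot and the scene stay as the last step left them, time stands still between calls to the robot, and variables do not carry over. Pictures are saved under pics/ and viewed, and the job is handed in when it is done.

```bash
ls; mkdir -p pics; python3 - <<'E'
from workcell import *
import cv2,numpy as np
print(get_obs(),pinch_z)
for n in("scene","top"):
    p,d=grab_frame(n);cv2.imwrite(f"pics/{n}0.png",p);np.savez(f"pics/{n}0.npz",p=p,d=d)
    print(n,calibration(n))
E
```

```text
pics
{'t': 0.0, 'joint_pos': array([-8.69935099e+01,  1.04004073e+01,  9.21302674e+01,  4.64148369e-04,
        7.75668857e+01, -1.18199185e+01]), 'dq': array([ 0.01154189,  0.00084688,  0.0092972 , -0.11948546, -0.08260788,
        0.01371136]), 'tau': array([-1.26922941e-05, -4.33876741e+01, -3.41845608e+01,  7.02353683e-02,
        3.84712557e-02, -1.24066737e-04]), 'tool_pos': array([ 0.14713089, -0.55531798,  0.23783643]), 'tcp_rot': array([[ 2.55889595e-01, -9.66706009e-01, -8.14076359e-05],
       [-9.66704579e-01, -2.55889360e-01,  1.70082166e-03],
       [-1.66502586e-03, -3.56525431e-04, -9.99998550e-01]]), 'wrist_force': array([-1.23919382, -0.27122641, -0.50855384]), 'moment': array([ 0.02385866, -0.01276203,  0.06372837]), 'finger_gap': 1.0016803110513766} 0.0187
scene {'fx': 529.7574826584201, 'fy': 529.7574826584201, 'cx': 320.3959854068061, 'cy': 241.2108131640937, 'dist_coeffs': array([-0.12764378,  0.        ,  0.        ,  0.        ,  0.        ]), 'R': array([[-0.74482618, -0.66686437, -0.02293184],
       [-0.34355682,  0.41272994, -0.84357733],
       [ 0.57201632, -0.62044009, -0.53651787]]), 't': array([0.48422832, 0.23890922, 0.55585356])}
top {'fx': 475.3983052242409, 'fy': 475.3983052242409, 'cx': 323.45647850772355, 'cy': 242.96053381224894, 'dist_coeffs': array([-0.06861529,  0.        ,  0.        ,  0.        ,  0.        ]), 'R': array([[-0.0036653 , -0.99965952,  0.02583445],
       [-0.99808049,  0.00205992, -0.06189588],
       [ 0.06182159, -0.02601172, -0.99774821]]), 't': array([0.00594873, 0.58898743, 0.85190522])}
```

View pics/scene0.png

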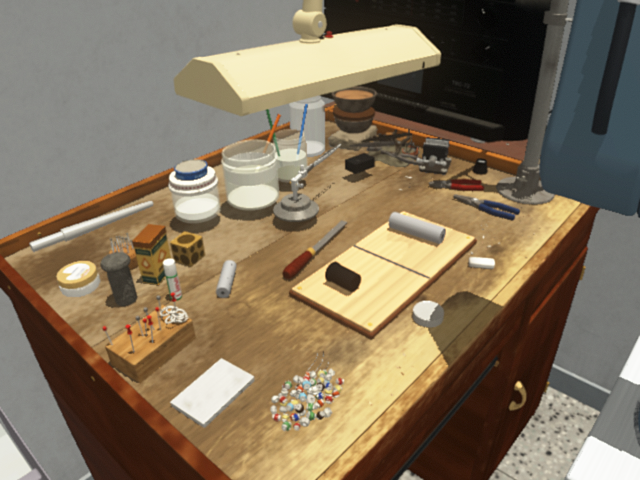

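View pics/top0.png

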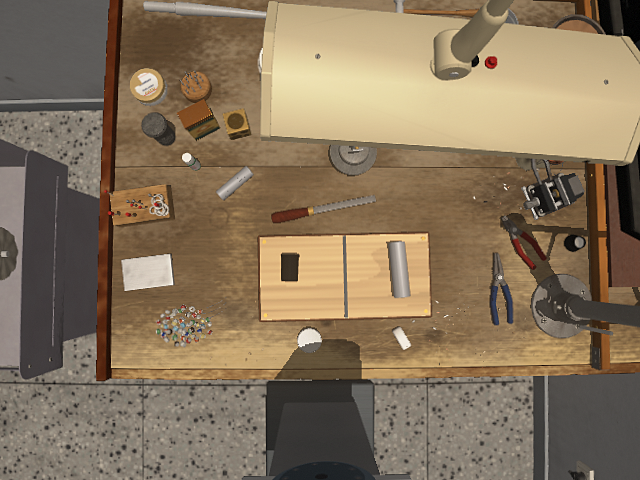

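```bash
cat > h.py <<'E'
import numpy as np,cv2
from workcell import calibration
def ray(n,uv):
    c=calibration(n);K=np.array([[c['fx'],0,c['cx']],[0,c['fy'],c['cy']],[0,0,1]])
    uv=np.asarray(uv,float).reshape(-1,1,2)
    q=cv2.undistortPoints(uv,K,c['dist_coeffs'])[:,0]
    d=np.c_[q,np.ones(len(q))]@c['R']; o=-c['R'].T@c['t']
    return o,d
def plane(n,uv,z):
    o,d=ray(n,uv); return o+d*((z-o[2])/d[:,2])[:,None]
def deproj(n,uv,D):
    o,d=ray(n,uv); uv=np.asarray(uv,int).reshape(-1,2)
    return o+d*np.array([D[v,u] for u,v in uv])[:,None]
E
python3 - <<'E'
from h import *
np.set_printoptions(precision=4,suppress=True)
f=np.load('pics/top0.npz');p,d=f['p'],f['d']
print('lamp etc',deproj('top',[(350,30),(300,140),(630,150),(560,295),(620,315),(470,50),(400,269),(290,267),(310,300),(402,338),(575,243),(600,300)],d))
c=p[200:340,240:450];hsv=cv2.cvtColor(c,cv2.COLOR_BGR2HSV)
def rep(m,z,name,amin=80):
    k,_=cv2.findContours(m,cv2.RETR_EXTERNAL,cv2.CHAIN_APPROX_NONE)
    for q in k:
        if cv2.contourArea(q)<amin: continue
        r=cv2.minAreaRect(q);b=cv2.boxPoints(r)+[240,200]
        W=plane('top',b,z);print(name,r[0][0]+240,r[0][1]+200,'\n',b,'\n',W,'c',W.mean(0)[:2],'sides',np.linalg.norm(W[1]-W[0]),np.linalg.norm(W[2]-W[1]))
b=((hsv[...,1]<60)&(hsv[...,2]>60)).astype(np.uint8)*255
b=cv2.morphologyEx(b,cv2.MORPH_OPEN,np.ones((2,2)))
rep(b,.029,'grey')
dk=(hsv[...,2]<60).astype(np.uint8)*255
rep(dk,.031,'dark')
cv2.imwrite('pics/crop.png',cv2.resize(np.hstack([c,cv2.merge([b,b,dk])]),None,fx=1.9,fy=1.9,interpolation=0))
cv2.imwrite('pics/crop2.png',cv2.resize(c,None,fx=3.8,fy=3.8,interpolation=0))
E
```

```text
lamp etc [[ 0.8422 -0.0229  0.3094]
 [ 0.7101  0.0413  0.2684]
 [ 0.7007 -0.4122  0.2732]
 [ 0.4905 -0.4369  0.0228]
 [ 0.4682 -0.4373  0.1983]
 [ 0.7774 -0.1474  0.3932]
 [ 0.5407 -0.1313  0.0438]
 [ 0.5449  0.0641  0.0483]
 [ 0.4851  0.0291  0.0162]
 [ 0.4143 -0.1395  0.0126]
 [ 0.5875 -0.4681  0.0255]
 [ 0.4807 -0.5097  0.0329]]
grey 309.5 334.0 
 [[298. 329.]
 [321. 329.]
 [321. 339.]
 [298. 339.]] 
 [[0.4342 0.0507 0.029 ]
 [0.4339 0.0095 0.029 ]
 [0.4161 0.0096 0.029 ]
 [0.4164 0.0507 0.029 ]] c [0.4252 0.0301] sides 0.04116091443776564 0.01781778278105503
grey 400.1323547363281 335.22059631347656 
 [[392.1176 331.5294]
 [400.6471 326.4118]
 [408.1471 338.9118]
 [399.6176 344.0294]] 
 [[ 0.4283 -0.1185  0.029 ]
 [ 0.4373 -0.1341  0.029 ]
 [ 0.4148 -0.1475  0.029 ]
 [ 0.4058 -0.1319  0.029 ]] c [ 0.4216 -0.133 ] sides 0.017986077058182885 0.02626107560640028
grey 399.92308044433594 270.1153869628906 
 [[388.9723 243.0744]
 [404.8966 241.3682]
 [410.8739 297.1564]
 [394.9496 298.8625]] 
 [[ 0.5879 -0.1145  0.029 ]
 [ 0.5909 -0.1437  0.029 ]
 [ 0.4898 -0.1533  0.029 ]
 [ 0.4869 -0
[... 229 characters left out ...]
  0.029 ]
 [ 0.5991 -0.0371  0.029 ]
 [ 0.4533 -0.0397  0.029 ]
 [ 0.4532 -0.0342  0.029 ]] c [ 0.5261 -0.0357] sides 0.005528725333868923 0.14589568301700237
grey 344.99312591552734 204.46475505828857 
 [[313.5553 206.7209]
 [374.9731 194.737 ]
 [376.431  202.2086]
 [315.0132 214.1925]] 
 [[ 0.6543  0.0223  0.029 ]
 [ 0.6764 -0.0899  0.029 ]
 [ 0.6626 -0.0924  0.029 ]
 [ 0.6406  0.0197  0.029 ]] c [ 0.6585 -0.0351] sides 0.11436234726748447 0.01398681604586191
dark 289.5 267.0 
 [[281. 280.]
 [281. 254.]
 [298. 254.]
 [298. 280.]] 
 [[0.5219 0.081  0.031 ]
 [0.5685 0.081  0.031 ]
 [0.5684 0.0505 0.031 ]
 [0.5218 0.0505 0.031 ]] c [0.5451 0.0657] sides 0.0466244614959537 0.030540904170765906
```

View pics/crop2.png

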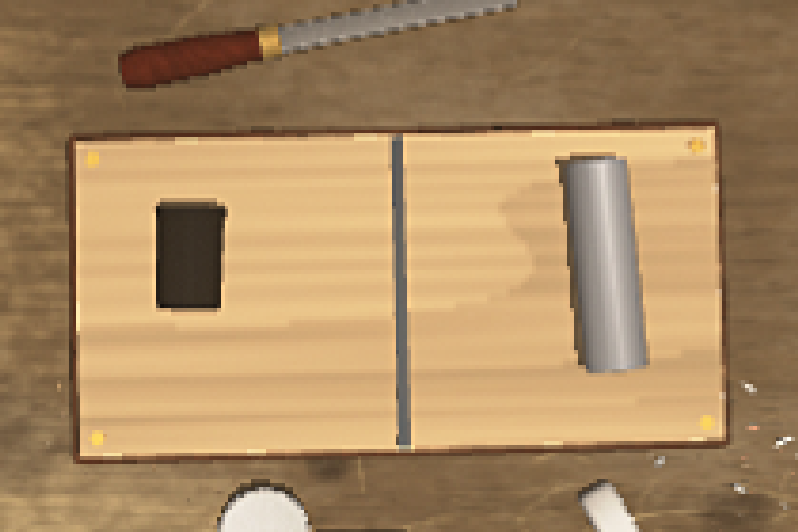

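```bash
cat >> h.py <<'E'
def go(pos,yaw):
    from workcell import get_obs
    from scipy.spatial.transform import Rotation as Ro
    s=get_obs();R=s['tcp_rot']
    a=np.radians(yaw);T=np.array([[np.cos(a),np.sin(a),0],[np.sin(a),-np.cos(a),0],[0,0,-1]])
    print('t',s['t'],'at',s['tool_pos'].round(4),'F',s['wrist_force'].round(1),'yaw',np.degrees(np.arctan2(R[1,0],R[0,0])).round(2))
    print('shift',(R.T@(np.array(pos)-s['tool_pos'])).round(4),'rot',Ro.from_matrix(R.T@T).as_rotvec().round(4))
E
python3 - <<'E'
from h import *
np.set_printoptions(precision=4,suppress=True)
L=plane('top',[(344.9,237),(346.85,318)],.014);print(L,L.mean(0),np.linalg.norm(L[0]-L[1]))
B=plane('top',[(240+72/3.8,200+140/3.8),(240+717/3.8,200+124/3.8),(240+727/3.8,200+444/3.8),(240+78/3.8,200+460/3.8)],.014);print(B,B.mean(0),np.linalg.norm(B-np.roll(B,1,0),axis=1))
f=np.load('pics/scene0.npz')
S=cv2.cvtColor(f['p'],cv2.COLOR_BGR2GRAY);c=f['p'][200:340,280:490];cv2.imwrite('pics/sc.png',cv2.resize(c,None,fx=3.8,fy=3.8))
go([.30,-.30,.2],-25);go([.38,-.2,.15],1)
E
```

```text
[[ 0.6002 -0.0354  0.014 ]
 [ 0.4518 -0.0381  0.014 ]] [ 0.526  -0.0368  0.014 ] 0.14838692392550054
[[ 0.6008  0.1226  0.014 ]
 [ 0.6081 -0.1916  0.014 ]
 [ 0.4525 -0.1941  0.014 ]
 [ 0.4471  0.1192  0.014 ]] [ 0.5271 -0.0359  0.014 ] [0.1537 0.3142 0.1556 0.3133]
t 0.1 at [ 0.1472 -0.5554  0.2379] F [-0.   0.3 -0.4] yaw -75.17
shift [-0.2077 -0.2131  0.0383] rot [-0.001   0.0013 -0.8756]
t 0.1 at [ 0.1472 -0.5554  0.2379] F [-0.   0.3 -0.4] yaw -75.17
shift [-0.2838 -0.316   0.0885] rot [-0.0013  0.0011 -1.3294]
```

View pics/sc.png

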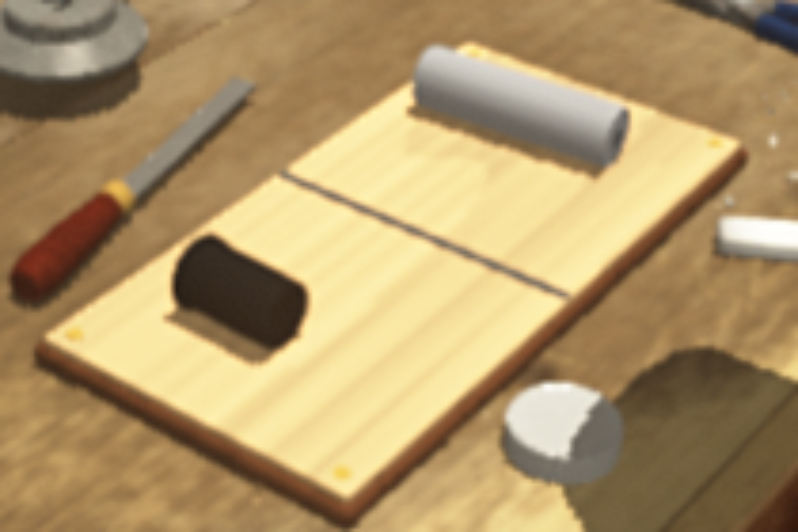

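```bash
python3 -m handwheel '[-0.03,-0.03,0.005,0,0,-0.13, -0.07,-0.07,0.01,0,0,-0.26, -0.11,-0.11,0.02,0,0,-0.4, -0.14,-0.145,0.03,0,0,-0.53, -0.175,-0.18,0.035,0,0,-0.67, -0.208,-0.213,0.04,0,0,-0.8, -0.235,-0.24,0.05,0,0,-0.94, -0.26,-0.27,0.06,0,0,-1.07, -0.275,-0.3,0.07,0,0,-1.2, -0.284,-0.316,0.08,0,0,-1.33]' 0.05
python3 - <<'E'
from h import *
go([.53,-.182,.12],1.2)
E
```

```text
t: 1.1
tool_pos: [0.3811, -0.1983, 0.1583]
tcp_rot: [[1.0, 0.026, 0.0], [0.026, -1.0, 0.0], [0.0, -0.0, -1.0]]
wrist_force: [0.0, -0.5, -0.4]
finger_gap: 0.569
t 1.1 at [ 0.3811 -0.1983  0.1583] F [ 0.  -0.5 -0.4] yaw 1.46
shift [ 0.1492 -0.0125  0.0383] rot [-0.0002 -0.0004  0.0046]
```

```bash
python3 -m handwheel '[0.03,-0.002,0.005,0,0,0, 0.06,-0.005,0.012,0,0,0.002, 0.09,-0.007,0.02,0,0,0.004, 0.12,-0.01,0.03,0,0,0.004, 0.149,-0.0125,0.038,0,0,0.004, 0.149,-0.0125,0.038,0,0,0.004, 0.149,-0.0125,0.038,0,0,0.004]'
python3 - <<'E'
from h import *
p,d=__import__('workcell').grab_frame('scene');cv2.imwrite('pics/s1.png',p)
go([.532,-.183,.022],1.2)
E
```

```text
t: 1.8
tool_pos: [0.5282, -0.1847, 0.1199]
tcp_rot: [[1.0, 0.015, -0.002], [0.015, -1.0, 0.001], [-0.002, -0.001, -1.0]]
wrist_force: [-0.6, 0.3, 0.4]
finger_gap: 0.566
t 1.85 at [ 0.5278 -0.185   0.1203] F [ 0.2  0.  -0.5] yaw 0.82
shift [ 0.0043 -0.0019  0.0983] rot [-0.0006  0.0015 -0.0066]
```

View pics/s1.png

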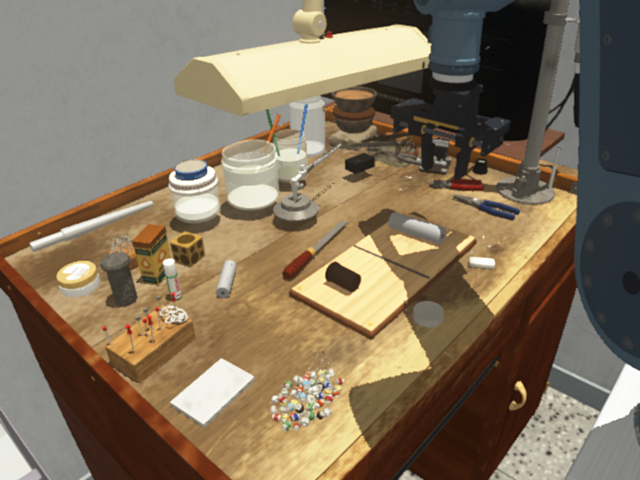

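```bash
python3 -m handwheel '[0.002,0,0.02,0,0,0, 0.004,0,0.04,0,0,-0.006, 0.004,0,0.06,0,0,-0.006, 0.004,0,0.08,0,0,-0.006, 0.004,0,0.09,0,0,-0.006, 0.004,0,0.098,0,0,-0.006, 0.004,0,0.098,0,0,-0.006, 0.004,0,0.098,0,0,-0.006]'
python3 - <<'E'
from h import *
p,d=__import__('workcell').grab_frame('scene');cv2.imwrite('pics/s2.png',cv2.resize(p[140:300,280:500],None,fx=3.6,fy=3.6))
go([.532,-.036-.015-.01,.022],1.2)
E
```

```text
t: 2.65
tool_pos: [0.533, -0.1856, 0.0235]
tcp_rot: [[1.0, 0.02, 0.001], [0.02, -1.0, -0.001], [0.001, 0.001, -1.0]]
wrist_force: [-0.0, -0.2, 0.2]
finger_gap: 0.568
t 2.7 at [ 0.5333 -0.1857  0.0237] F [ 0.   0.  -0.1] yaw 1.14
shift [ 0.0012 -0.1247  0.0016] rot [ 0.0009 -0.0014 -0.0011]
```

View pics/s2.png

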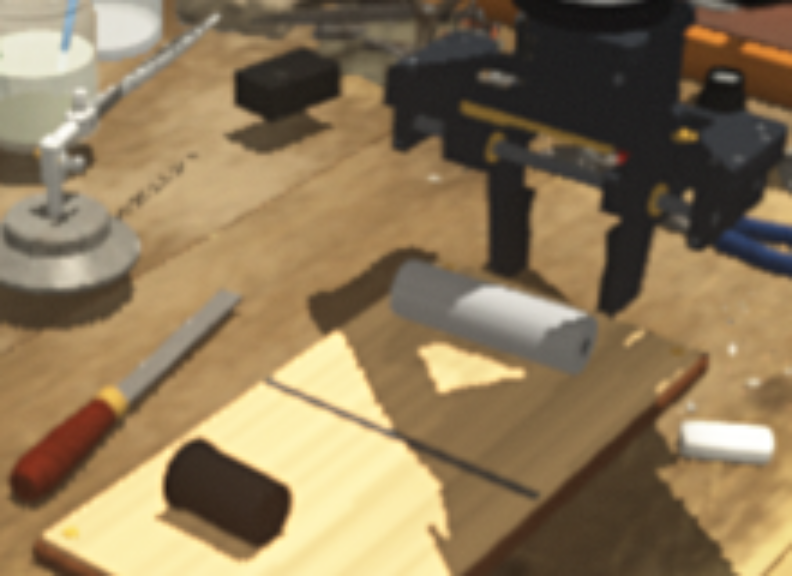

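```bash
python3 -m handwheel '[0,-0.003,0.001,0,0,0, 0,-0.006,0.0015,0,0,0, 0,-0.009,0.0015,0,0,0, 0,-0.012,0.0015,0,0,0, 0,-0.015,0.0015,0,0,0, 0,-0.018,0.0015,0,0,0, 0,-0.021,0.0015,0,0,0, 0,-0.024,0.0015,0,0,0, 0,-0.027,0.0015,0,0,0, 0,-0.03,0.0015,0,0,0]'
python3 -m handwheel '[0,-0.003,0,0,0,0, 0,-0.006,0,0,0,0, 0,-0.009,0,0,0,0, 0,-0.012,0,0,0,0, 0,-0.015,0,0,0,0, 0,-0.018,0,0,0,0, 0,-0.021,0,0,0,0, 0,-0.024,0,0,0,0, 0,-0.027,0,0,0,0, 0,-0.03,0,0,0,0]'
cat > look.py <<'E'
from h import *
import sys
from workcell import grab_frame
np.set_printoptions(precision=4,suppress=True)
n=sys.argv[1]
for c in('top','scene'):
    p,d=grab_frame(c);cv2.imwrite(f'pics/{c}{n}.png',cv2.resize(p[190:350,230:450] if c=='top' else p[160:320,280:500],None,fx=3.6,fy=3.6,interpolation=cv2.INTER_CUBIC)); np.savez(f'pics/{c}{n}.npz',p=p,d=d)
go([.532,-.061,.022],1.2)
E
python3 look.py 3
```

```text
t: 3.7
tool_pos: [0.5322, -0.155, 0.0212]
tcp_rot: [[1.0, 0.02, 0.0], [0.02, -1.0, -0.0], [0.0, 0.0, -1.0]]
wrist_force: [0.6, -1.3, 0.2]
finger_gap: 0.567
t: 4.7
tool_pos: [0.5315, -0.125, 0.0212]
tcp_rot: [[1.0, 0.02, 0.0], [0.02, -1.0, 0.0], [0.0, -0.0, -1.0]]
wrist_force: [-0.6, -1.0, -0.3]
finger_gap: 0.565
t 4.8 at [ 0.5314 -0.1247  0.0211] F [-0.7  0.8  0.5] yaw 1.17
shift [ 0.0019 -0.0637 -0.0008] rot [-0.0003  0.0003 -0.0006]
```

View pics/top3.png

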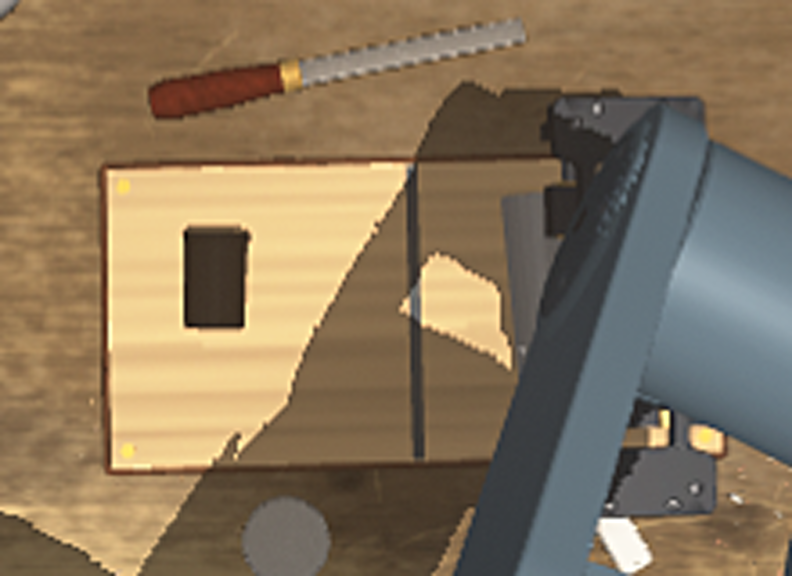

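View pics/scene3.png

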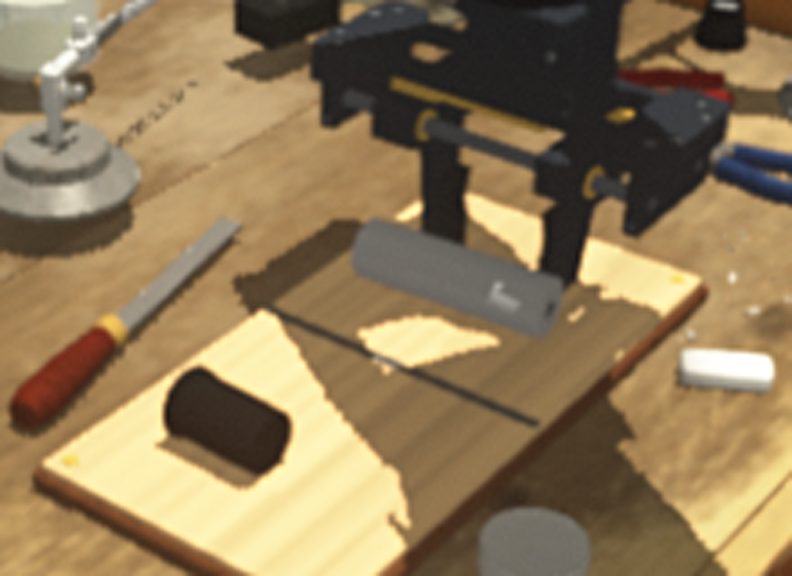

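```bash
python3 -m handwheel '[0,-0.003,0,0,0,0, 0,-0.006,0,0,0,0, 0,-0.009,0,0,0,0, 0,-0.012,0,0,0,0, 0,-0.015,0,0,0,0, 0,-0.018,0,0,0,0, 0,-0.021,0,0,0,0, 0,-0.024,0,0,0,0, 0,-0.027,0,0,0,0, 0,-0.03,0,0,0,0]'
python3 look.py 4
```

```text
t: 5.8
tool_pos: [0.5309, -0.095, 0.0212]
tcp_rot: [[1.0, 0.02, 0.0], [0.02, -1.0, -0.0], [0.0, 0.0, -1.0]]
wrist_force: [-0.1, 0.5, 0.4]
finger_gap: 0.568
t 5.9 at [ 0.5308 -0.0948  0.0211] F [ 0.8  0.5 -1.1] yaw 1.16
shift [ 0.0019 -0.0337 -0.0008] rot [-0.0002  0.0002 -0.0006]
```

View pics/top4.png

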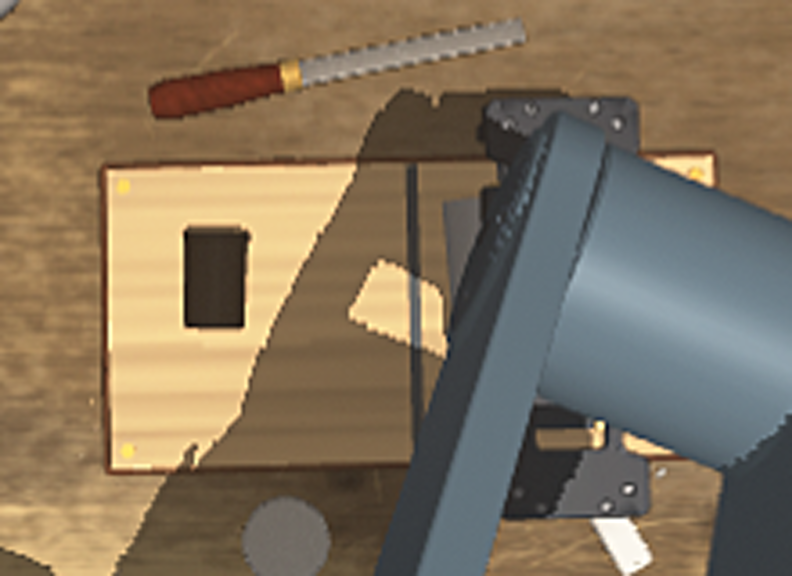

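View pics/scene4.png

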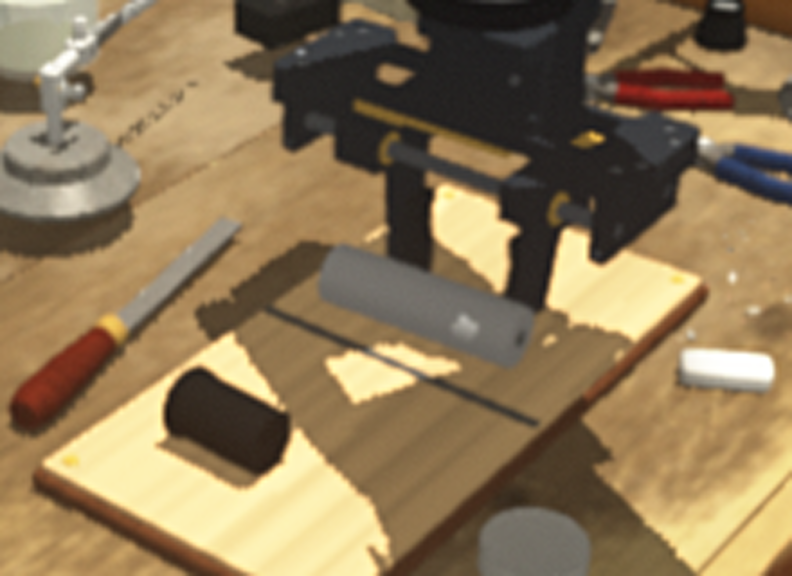

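```bash
python3 - <<'E'
from h import *
for a in ([(444,200),(450,330)],[(503,197),(515,335)]):
    P=plane('top',[(u/3.6+230,v/3.6+190) for u,v in a],.029);print(P,np.degrees(np.arctan2(P[0,1]-P[1,1],P[0,0]-P[1,0])))
E
```

```text
[[ 0.58351294 -0.04954089  0.029     ]
 [ 0.51830314 -0.05208416  0.029     ]] 2.2334790193223237
[[ 0.58495843 -0.07933947  0.029     ]
 [ 0.51563438 -0.08474938  0.029     ]] 4.462201737032117
```

```bash
python3 -m handwheel '[0,-0.003,0,0,0,0, 0,-0.006,0,0,0,0, 0,-0.009,0,0,0,0, 0,-0.012,0,0,0,0, 0,-0.015,0,0,0,0, 0,-0.017,0,0,0,0, 0,-0.019,0,0,0,0, 0,-0.0205,0,0,0,0, 0,-0.0215,0,0,0,0, 0,-0.022,0,0,0,0]'
python3 look.py 5
```

```text
t: 6.9
tool_pos: [0.5305, -0.0732, 0.0212]
tcp_rot: [[1.0, 0.02, -0.0], [0.02, -1.0, 0.0], [-0.0, -0.0, -1.0]]
wrist_force: [-0.0, 0.1, -0.3]
finger_gap: 0.567
t 7.0 at [ 0.5305 -0.0732  0.0212] F [-0.7  0.4 -0.2] yaw 1.15
shift [ 0.0018 -0.0121 -0.0008] rot [-0.0001  0.     -0.0009]
```

View pics/top5.png

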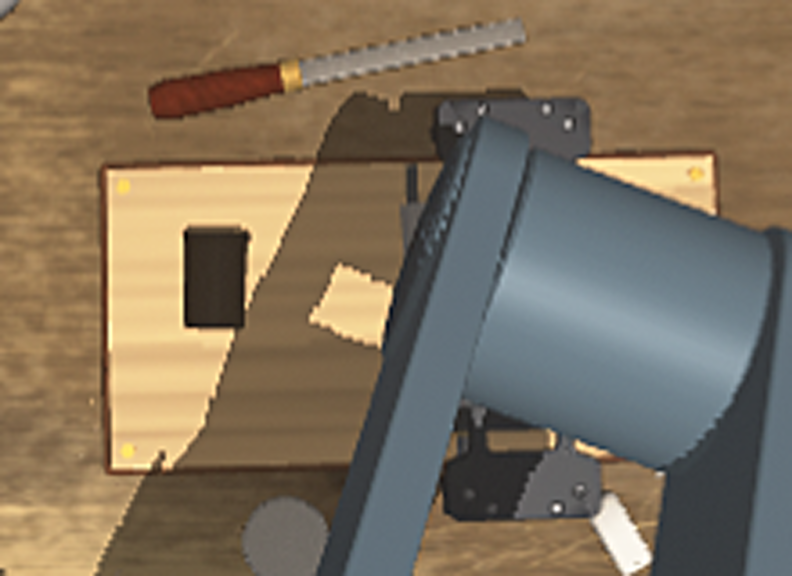

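View pics/scene5.png

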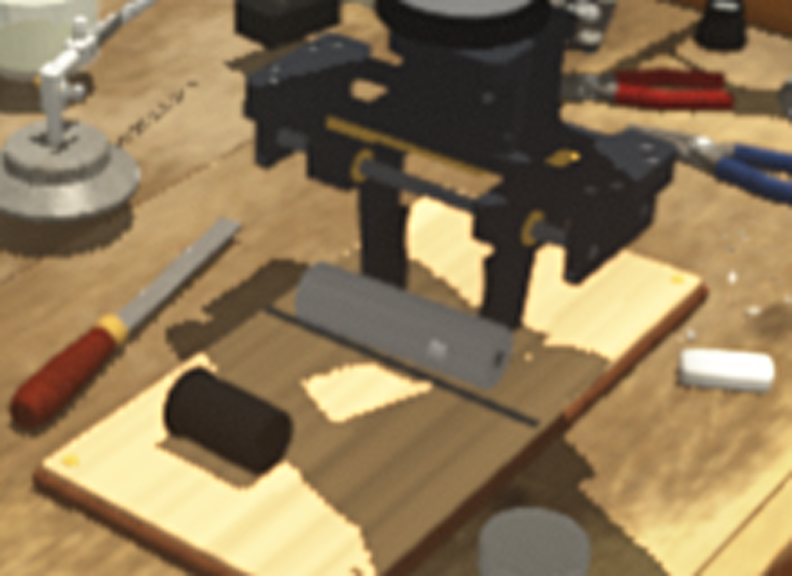

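```bash
python3 -m handwheel '[0,-0.001,0,0,0,0, 0,-0.002,0,0,0,0, 0,-0.003,0,0,0,0, 0,-0.004,0,0,0,0, 0,-0.005,0,0,0,0, 0,-0.006,0,0,0,0, 0,-0.0065,0,0,0,0, 0,-0.0065,0,0,0,0]'
python3 look.py 6; python3 - <<'E'
from h import *
z=np.load('pics/top6.npz')['p']
for v in (248,252,256): print(z[v,330:350].mean(1).astype(int))
z=np.load('pics/top5.npz')['p']
for v in (248,252,256): print(z[v,334:354].mean(1).astype(int), plane('top',[(341.5,v)],.029))
E
```

```text
t: 7.8
tool_pos: [0.5303, -0.0666, 0.0212]
tcp_rot: [[1.0, 0.02, -0.0], [0.02, -1.0, 0.0], [-0.0, -0.0, -1.0]]
wrist_force: [-0.1, -0.2, -0.3]
finger_gap: 0.566
t 7.9 at [ 0.5303 -0.0667  0.0212] F [0.7 0.5 0.7] yaw 1.15
shift [ 0.0018 -0.0056 -0.0008] rot [-0.0001  0.0001 -0.0009]
[101 101 101 101 100 100 101  90  79  81  87  86  47  47  50  52  66 102
  60  54]
[100  99  99 100 100 100 100  98  80  86  65  43  49  51  77  83  62  65
  56  95]
[100 100 101 101 100 101 102 104  82  40  46  49  66  78  69  66  67  57
 101 113]
[100 100 100 100 100 100 101  84  81  86  90  87  90  68  44  49  48  53
  67 103] [[ 0.57913416 -0.02805985  0.029     ]]
[101 100 100 100 101 101 101  87  79  85  91  88  40  47  55  53  77  75
 117 134] [[ 0.57189597 -0.02801683  0.029     ]]
[101 101 101 101 101 103 102  99  79  87  66  41  49  60  72  75  76  97
  64  55] [[ 0.56466487 -0.02797418  0.029     ]]
```

View pics/scene6.png

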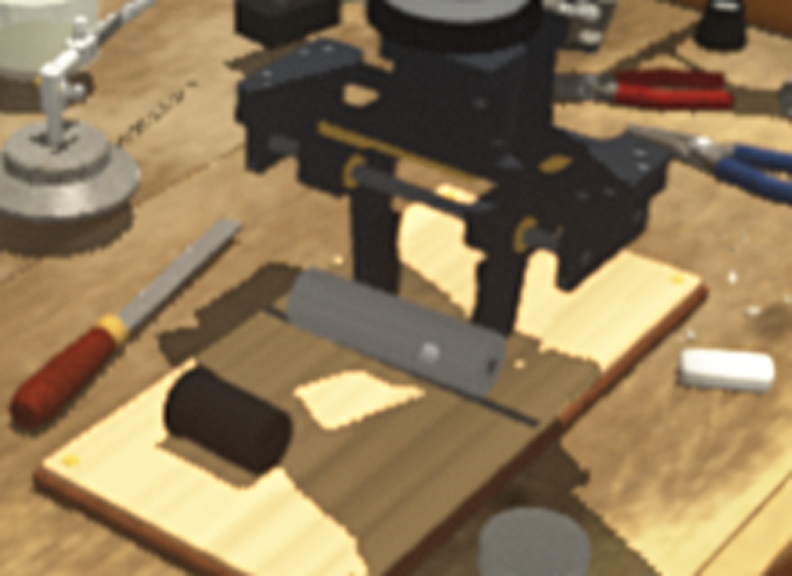

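View pics/top6.png

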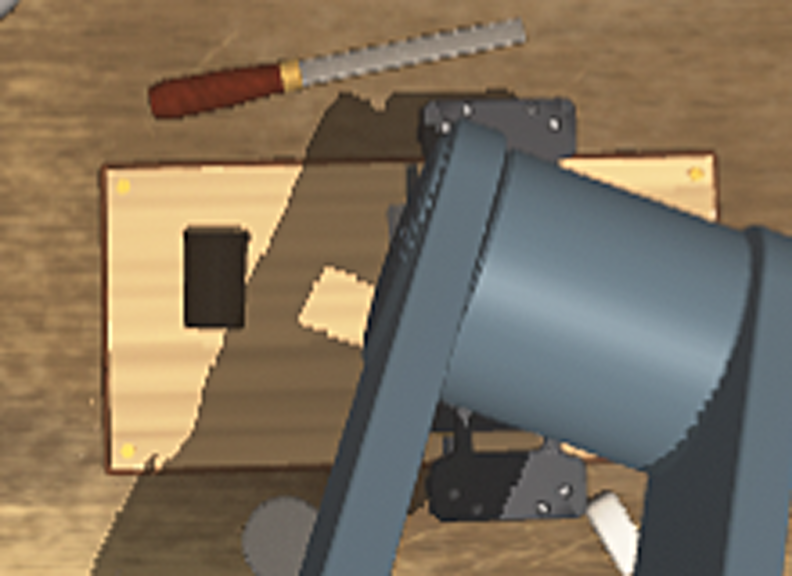

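```bash
python3 -m handwheel '[0,0.01,0,0,0,0, 0,0.03,0,0,0,0, 0,0.06,0,0,0,0, 0,0.08,-0.03,0,0,0, 0,0.1,-0.06,0,0,0, 0,0.12,-0.09,0,0,0, -0.03,0.13,-0.12,0,0,0, -0.07,0.14,-0.12,0,0,0, -0.11,0.15,-0.12,0,0,0, -0.15,0.16,-0.12,0,0,0]'
python3 look.py 7
```

```text
t: 8.9
tool_pos: [0.3821, -0.2305, 0.1415]
tcp_rot: [[1.0, 0.02, 0.0], [0.02, -1.0, -0.001], [0.0, 0.001, -1.0]]
wrist_force: [0.4, -1.3, -0.2]
finger_gap: 0.562
t 9.0 at [ 0.3798 -0.2305  0.1408] F [ 1.3 -0.2 -0.6] yaw 0.95
shift [ 0.1552 -0.1669  0.1185] rot [-0.0006  0.0021 -0.0044]
```

View pics/top7.png

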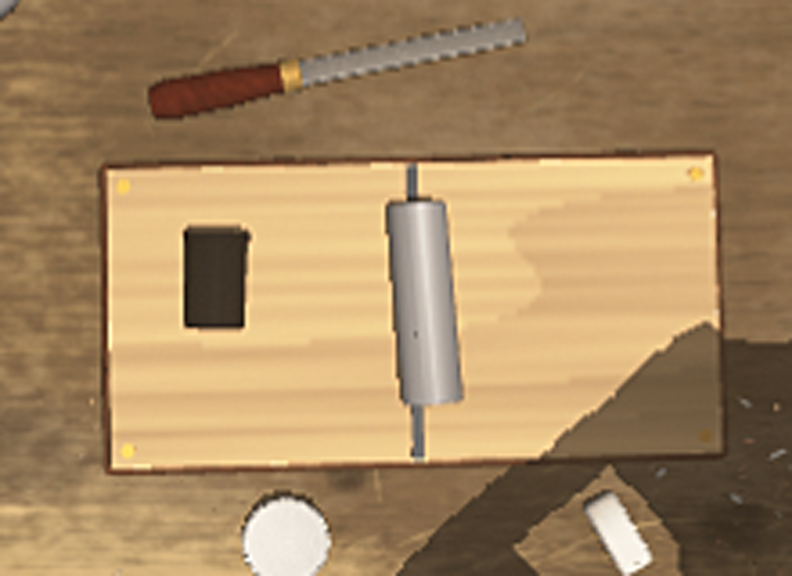

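View pics/scene7.png

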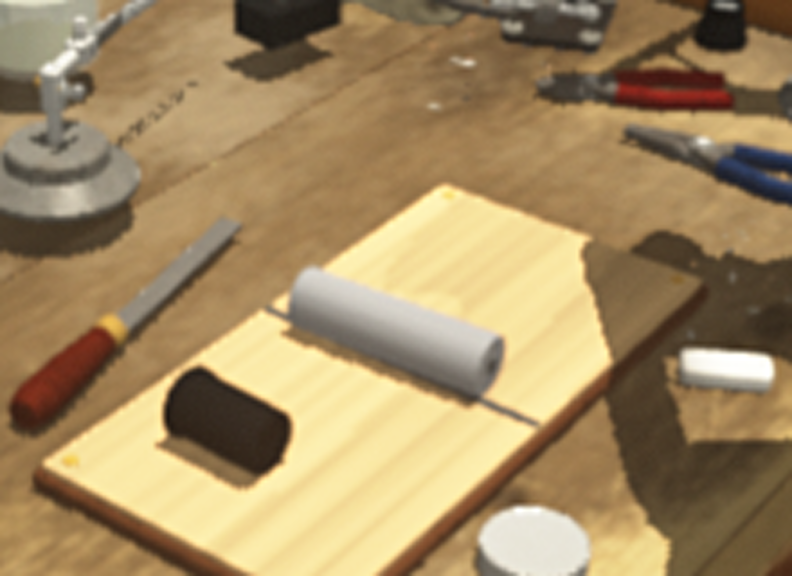

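```bash
cat > meas.py <<'E'
from h import *
import sys
p=np.load(f'pics/top{sys.argv[1]}.npz')['p'];c=p[200:340,240:450];hsv=cv2.cvtColor(c,cv2.COLOR_BGR2HSV)
b=((hsv[...,1]<45)&(hsv[...,2]>70)).astype(np.uint8)*255
b=cv2.morphologyEx(b,cv2.MORPH_OPEN,np.ones((7,7)))
k,_=cv2.findContours(b,cv2.RETR_EXTERNAL,cv2.CHAIN_APPROX_NONE)
L0=np.array([.6002,-.0354]);L1=np.array([.4518,-.0381]);d=(L0-L1)/np.linalg.norm(L0-L1);n=np.array([-d[1],d[0]])
for q in k:
    if cv2.contourArea(q)<400: continue
    W=plane('top',cv2.boxPoints(cv2.minAreaRect(q))+[240,200],.029)[:,:2]
    e=W-np.roll(W,1,0);l=np.linalg.norm(e,axis=1);a=e[l.argmax()];a=a*np.sign(a[0])
    cen=W.mean(0);print('c',cen,'size',l[:2],'skew',np.degrees(np.arctan2(a@n,a@d)),'off',(cen-L1)@n,'along',(cen-(L0+L1)/2)@d)
    # row-wise edges
    ys,xs=np.nonzero(b);r=[(v,xs[ys==v].min(),xs[ys==v].max()) for v in np.unique(ys)][4:-4]
    r=np.array(r,float);P=plane('top',np.c_[(r[:,1]+r[:,2])/2+240.0,r[:,0]+200],.029)[:,:2]
    f=np.polyfit(P[:,0],P[:,1],1);print('rowfit skew',np.degrees(np.arctan(f[0]))-np.degrees(np.arctan2(d[1],d[0])),'off',(np.array([cen[0],np.polyval(f,cen[0])])-L1)@n)
E
for i in 0 7; do python3 meas.py $i; done
```

```text
c [ 0.54068761 -0.13191749] size [0.09966173 0.02882551] skew 3.9697437479468927 off -0.0954189303268401 along 0.012953981624111509
rowfit skew -27.641302535070917 off -0.09358003147134558
c [ 0.53303326 -0.03857118] size [0.10032787 0.02866378] skew 3.533849104946278 off -0.001948819923505982 along 0.006998969193201933
rowfit skew 3.1157470382047388 off -0.0018484477294002184
```

```bash
python3 - <<'E'
from h import *
go([.528,-.11,.13],-1); go([.528,-.11,.022],-1)
E
```

```text
t 9.0 at [ 0.3798 -0.2305  0.1408] F [ 1.3 -0.2 -0.6] yaw 0.95
shift [ 0.1502 -0.118   0.0105] rot [-0.0006  0.0021  0.034 ]
t 9.0 at [ 0.3798 -0.2305  0.1408] F [ 1.3 -0.2 -0.6] yaw 0.95
shift [ 0.1504 -0.118   0.1185] rot [-0.0006  0.0021  0.034 ]
```

```bash
python3 -m handwheel '[0.04,-0.03,0,0,0,0.01, 0.08,-0.06,0,0,0,0.02, 0.115,-0.09,0.005,0,0,0.03, 0.15,-0.118,0.02,0,0,0.037, 0.15,-0.118,0.05,0,0,0.037, 0.15,-0.118,0.08,0,0,0.037, 0.15,-0.118,0.105,0,0,0.037, 0.15,-0.118,0.118,0,0,0.037, 0.15,-0.118,0.118,0,0,0.037]' 0.07
python3 - <<'E'
from h import *
go([.528,-.0645,.022],-1)
E
```

```text
t: 9.9
tool_pos: [0.5301, -0.1083, 0.0214]
tcp_rot: [[1.0, -0.017, -0.003], [-0.017, -1.0, 0.002], [-0.003, -0.001, -1.0]]
wrist_force: [-0.5, -0.5, 0.0]
finger_gap: 0.797
t 9.9 at [ 0.5301 -0.1083  0.0214] F [-0.5 -0.5  0. ] yaw -0.98
shift [-0.0028 -0.0438 -0.0005] rot [-0.0014  0.0033  0.0003]
```

```bash
python3 -m handwheel '[0,-0.006,0,0,0,0, -0.001,-0.012,0,0,0,0, -0.002,-0.018,0,0,0,0, -0.003,-0.024,0,0,0,0, -0.003,-0.028,0,0,0,0, -0.003,-0.032,0,0,0,0, -0.003,-0.035,0,0,0,0, -0.003,-0.0365,0,0,0,0, -0.003,-0.038,0,0,0,0, -0.003,-0.039,0,0,0,0]'
python3 -m handwheel '[0,-0.001,0,0,0,0, 0,-0.002,0,0,0,0, 0,-0.003,0,0,0,0, 0,-0.004,0,0,0,0, 0,-0.0045,0,0,0,0, 0,-0.0045,0,0,0,0, 0,-0.0045,0,0,0,0]'
python3 look.py 8
```

```text
t: 10.9
tool_pos: [0.5289, -0.0697, 0.0232]
tcp_rot: [[1.0, -0.017, -0.0], [-0.017, -1.0, 0.0], [-0.0, -0.0, -1.0]]
wrist_force: [0.4, 0.0, 0.2]
finger_gap: 0.795
t: 11.6
tool_pos: [0.5289, -0.0651, 0.0232]
tcp_rot: [[1.0, -0.017, -0.0], [-0.017, -1.0, 0.0], [-0.0, -0.0, -1.0]]
wrist_force: [-0.6, -0.2, 0.3]
finger_gap: 0.797
t 11.7 at [ 0.5289 -0.0652  0.0232] F [ 1.   0.2 -0.1] yaw -0.98
shift [ 0.003  -0.0042  0.0012] rot [-0.     0.    -0.038]
```

View pics/scene8.png

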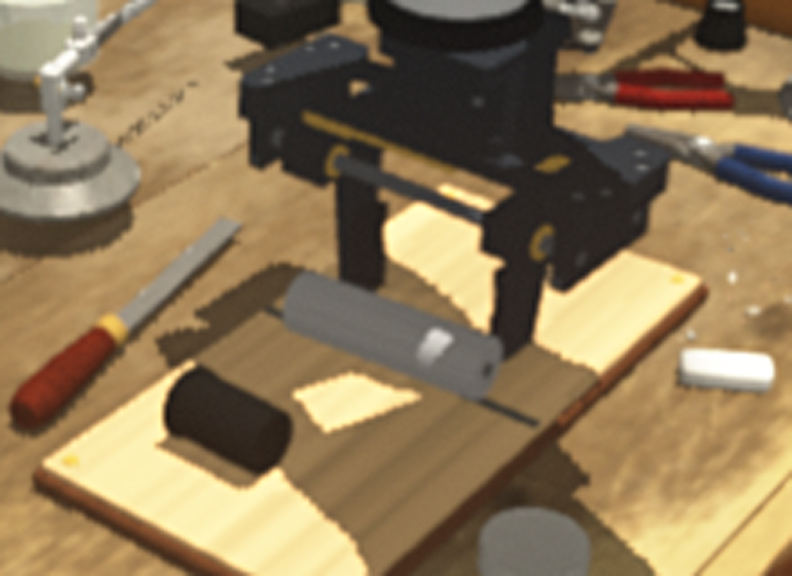

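```bash
python3 -m handwheel '[0,0.01,0,0,0,0, 0,0.03,0,0,0,0, 0,0.06,0,0,0,0, 0,0.08,-0.03,0,0,0, 0,0.1,-0.06,0,0,0, 0,0.12,-0.09,0,0,0, -0.03,0.13,-0.12,0,0,0, -0.07,0.14,-0.12,0,0,0, -0.11,0.15,-0.12,0,0,0, -0.15,0.16,-0.12,0,0,0]'
python3 look.py 9; python3 meas.py 9
```

```text
t: 12.7
tool_pos: [0.3747, -0.2234, 0.1435]
tcp_rot: [[1.0, -0.017, 0.001], [-0.017, -1.0, -0.001], [0.001, 0.001, -1.0]]
wrist_force: [0.6, -0.2, 0.6]
finger_gap: 0.794
t 12.8 at [ 0.3724 -0.2232  0.1427] F [0.9 0.3 0.4] yaw -1.16
shift [ 0.1565 -0.1653  0.1205] rot [-0.0006  0.0021 -0.0412]
c [ 0.53289333 -0.0349186 ] size [0.10030128 0.02863497] skew 3.475087597984647 off 0.0017056981175507624 along 0.0069255054726602904
rowfit skew 0.5986632295838148 off 0.002031208230152785
```

View pics/top9.png

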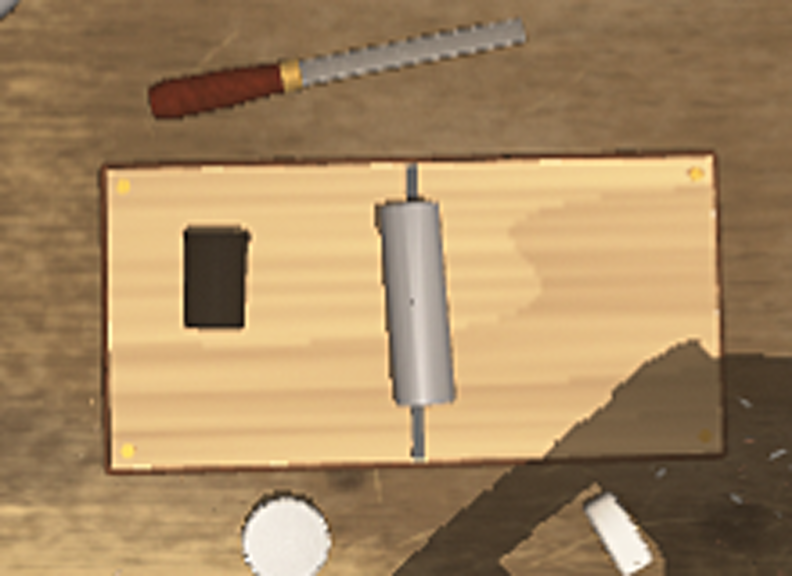

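```bash
python3 - <<'E'
from h import *
go([.533,-.037,.12],48); 
E
```

```text
t 12.8 at [ 0.3724 -0.2232  0.1427] F [0.9 0.3 0.4] yaw -1.16
shift [ 0.1568 -0.1894  0.0225] rot [-0.0015  0.0017 -0.858 ]
```

```bash
python3 -m handwheel '[0.025,-0.03,0,0,0,-0.12, 0.05,-0.06,0,0,0,-0.25, 0.075,-0.09,0,0,0,-0.37, 0.1,-0.12,0.005,0,0,-0.5, 0.125,-0.15,0.01,0,0,-0.62, 0.145,-0.175,0.015,0,0,-0.74, 0.157,-0.189,0.02,0,0,-0.855, 0.157,-0.189,0.022,0,0,-0.855, 0.157,-0.189,0.022,0,0,-0.855, 0.157,-0.189,0.022,0,0,-0.855]' 0.088
python3 look.py 10
python3 - <<'E'
from h import *
go([.533,-.037,.022],48)
E
```

```text
t: 13.8
tool_pos: [0.5361, -0.0371, 0.1212]
tcp_rot: [[0.671, 0.741, -0.0], [0.741, -0.671, -0.0], [-0.0, -0.0, -1.0]]
wrist_force: [0.4, -1.0, 0.3]
finger_gap: 0.998
t 13.9 at [ 0.5362 -0.0373  0.1215] F [ 0.8 -0.2 -0.4] yaw 47.86
shift [-0.0204  0.0128  0.0995] rot [ 0.0003 -0.0002  0.8144]
t 13.9 at [ 0.5362 -0.0373  0.1215] F [ 0.8 -0.2 -0.4] yaw 47.86
shift [-0.0019 -0.0026  0.0995] rot [ 0.0004 -0.     -0.0024]
```

View pics/scene10.png

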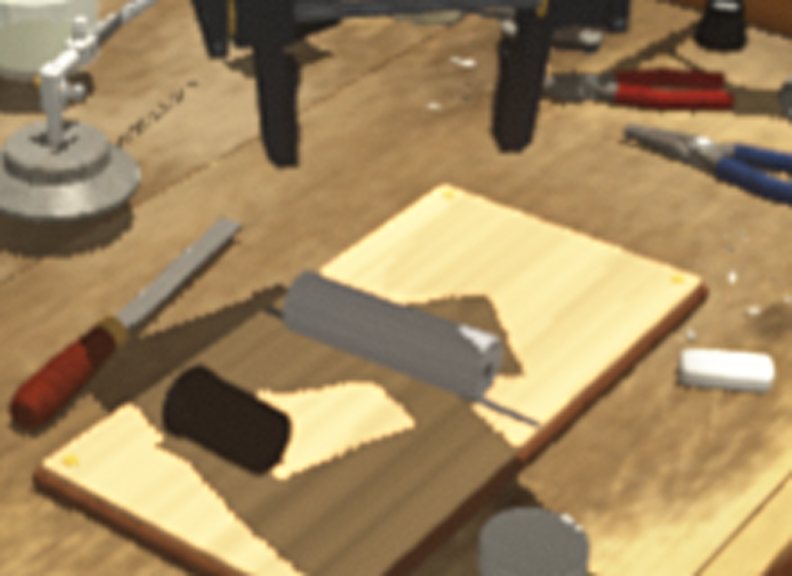

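```bash
python3 -m handwheel '[-0.002,-0.0025,0.02,0,0,0, -0.002,-0.0025,0.04,0,0,0, -0.002,-0.0025,0.055,0,0,0, -0.002,-0.0025,0.063,0,0,0, -0.002,-0.0025,0.065,0,0,0, -0.002,-0.0025,0.065,0,0,0]'
python3 look.py 11
```

```text
t: 14.5
tool_pos: [0.5334, -0.0365, 0.0566]
tcp_rot: [[0.67, 0.743, 0.0], [0.743, -0.67, -0.0], [0.0, 0.0, -1.0]]
wrist_force: [-0.1, -0.3, 0.1]
finger_gap: 0.996
t 14.6 at [ 0.5339 -0.0365  0.0571] F [-0.3 -0.2  0.2] yaw 47.99
shift [-0.0195  0.015   0.0351] rot [ 0.0011 -0.0012  0.8167]
```

View pics/scene11.png

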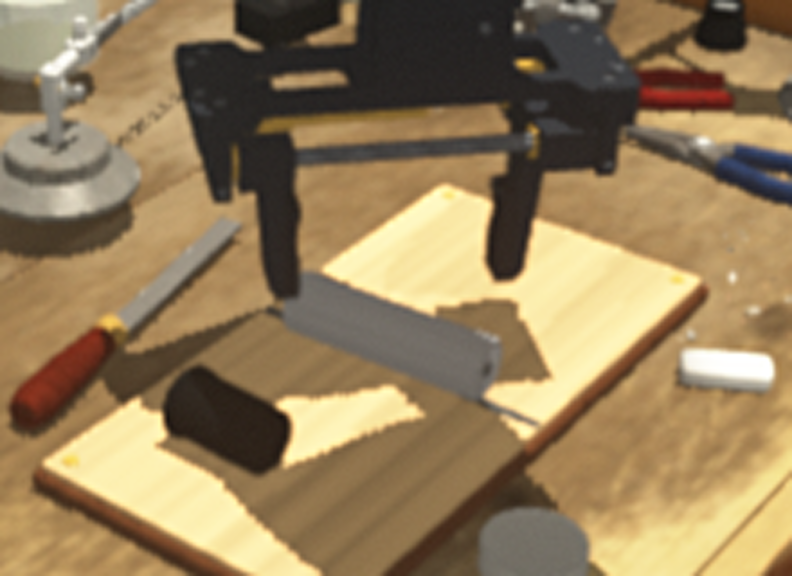

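View pics/top11.png

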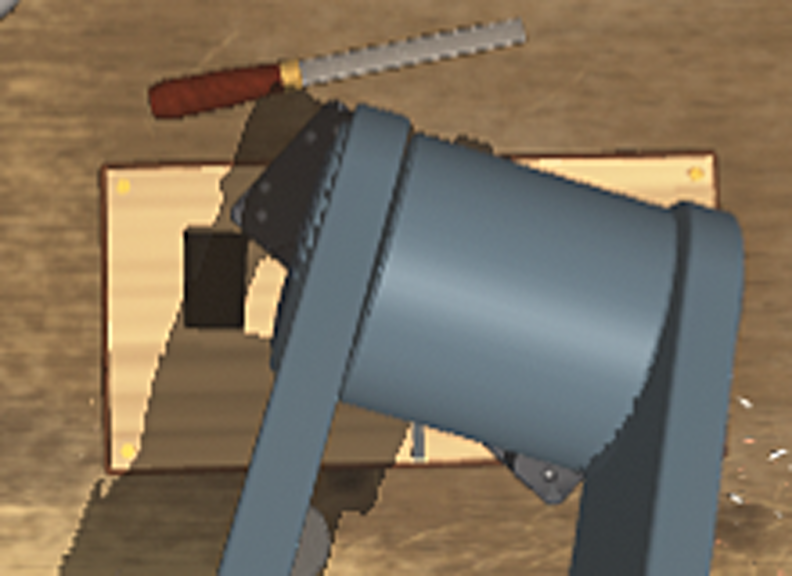

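```bash
python3 -m handwheel '[0,0,0.01,0,0,0, 0,0,0.02,0,0,0, 0,0,0.028,0,0,0, 0,0,0.033,0,0,0, 0,0,0.034,0,0,0, 0,0,0.034,0,0,0]'
python3 look.py 12
```

```text
t: 15.2
tool_pos: [0.5331, -0.0361, 0.0219]
tcp_rot: [[0.669, 0.743, -0.001], [0.743, -0.669, 0.0], [-0.0, -0.001, -1.0]]
wrist_force: [-1.0, 0.1, -0.6]
finger_gap: 0.997
t 15.3 at [ 0.5335 -0.0362  0.0224] F [ 0.6  0.5 -0.4] yaw 48.02
shift [-0.0194  0.0155  0.0004] rot [ 0.0003 -0.0003  0.8171]
```

View pics/scene12.png

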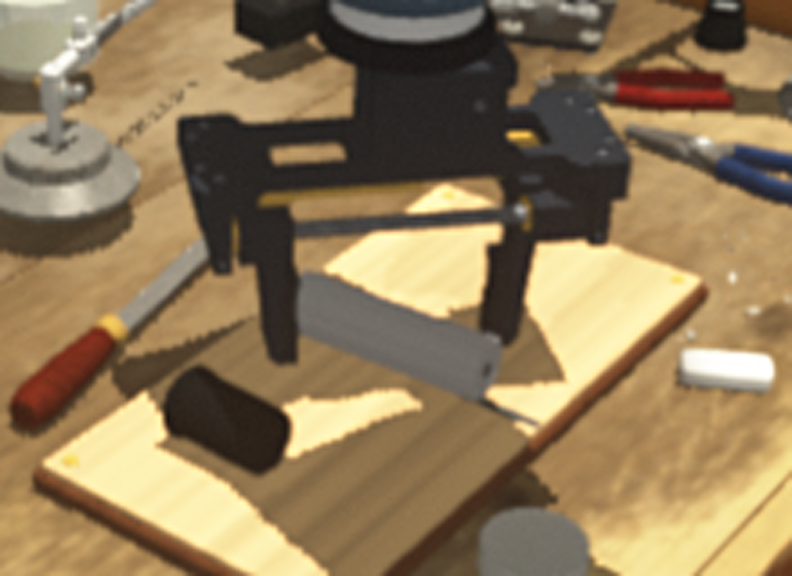

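```bash
python3 -m handwheel '[-0.0005,0,0,0,0,0.035, -0.0005,0,0,0,0,0.07, -0.0005,0,0,0,0,0.105, -0.0005,0,0,0,0,0.13, -0.0005,0,0,0,0,0.155, -0.0005,0,0,0,0,0.175, -0.0005,0,0,0,0,0.195, -0.0005,0,0,0,0,0.21, -0.0005,0,0,0,0,0.22, -0.0005,0,0,0,0,0.22]'
python3 look.py 13
```

```text
t: 16.3
tool_pos: [0.5329, -0.0365, 0.0222]
tcp_rot: [[0.815, 0.579, 0.0], [0.579, -0.815, 0.0], [0.0, 0.0, -1.0]]
wrist_force: [-0.5, 1.1, 0.0]
finger_gap: 0.996
t 16.4 at [ 0.5329 -0.0365  0.0222] F [-0.6  0.4 -0.2] yaw 35.42
shift [-0.0149  0.0195  0.0002] rot [-0.     -0.      0.5972]
```

View pics/scene13.png

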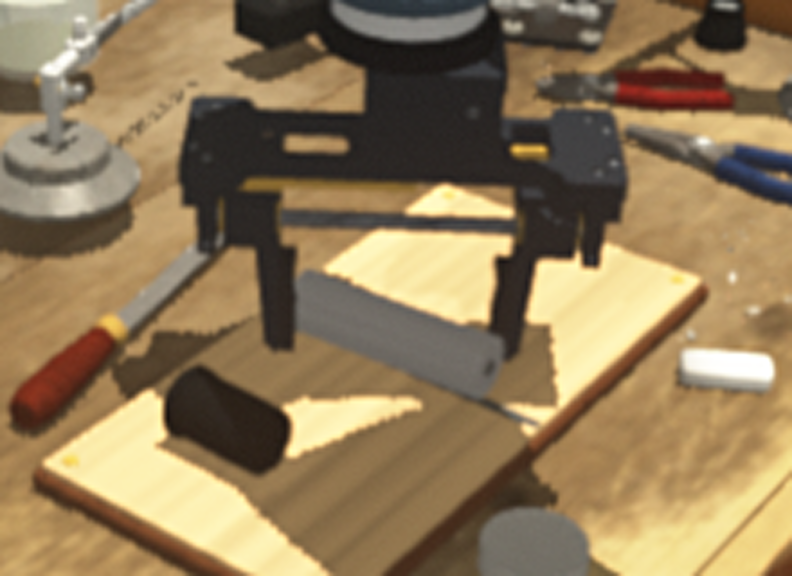

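```bash
python3 -m handwheel '[0,0,0,0,0,0.01, 0,0,0,0,0,0.02, 0,0,0,0,0,0.03, 0,0,0,0,0,0.04, 0,0,0,0,0,0.05, 0,0,0,0,0,0.055, 0,0,0,0,0,0.055]'
python3 look.py 14
```

```text
t: 17.1
tool_pos: [0.5329, -0.0365, 0.0222]
tcp_rot: [[0.846, 0.534, -0.0], [0.534, -0.846, 0.0], [-0.0, -0.0, -1.0]]
wrist_force: [0.8, 0.4, 0.1]
finger_gap: 1.001
t 17.2 at [ 0.5329 -0.0365  0.0222] F [ 0.1 -0.6 -0.4] yaw 32.26
shift [-0.0138  0.0202  0.0002] rot [ 0.     -0.      0.5421]
```

View pics/scene14.png

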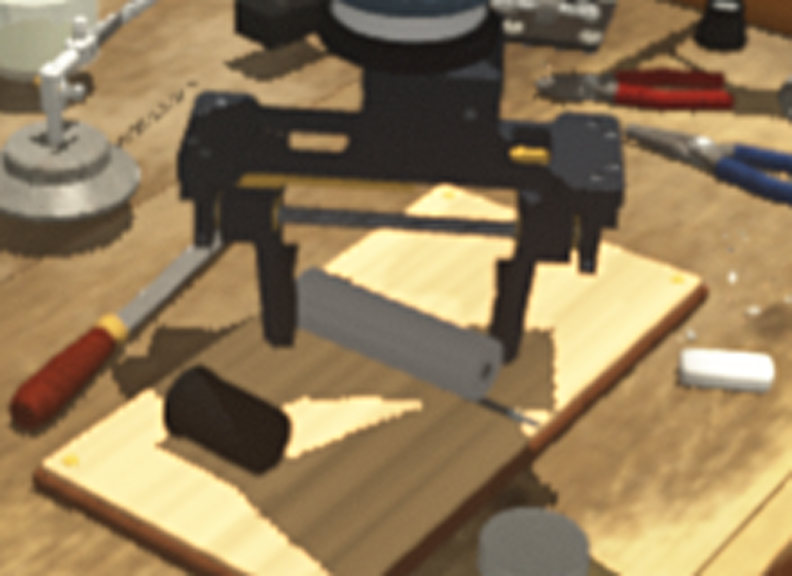

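```bash
python3 -m handwheel '[0,0,0,0,0,-0.02, 0,0,0,0,0,-0.06, 0,0,0,0,0,-0.12, 0,0,0,0,0,-0.18, 0,0,0,0,0,-0.24, 0,0,0,0,0,-0.26, 0,0,-0.01,0,0,-0.26, 0,0,-0.03,0,0,-0.26, 0,0,-0.06,0,0,-0.26, 0,0,-0.1,0,0,-0.26]'
python3 -m handwheel '[0,0,-0.02,0,0,0, -0.03,0.01,-0.02,0,0,0, -0.06,0.025,-0.02,0,0,0, -0.1,0.04,-0.02,0,0,0, -0.14,0.04,-0.02,0,0,0, -0.18,0.04,-0.02,0,0,0, -0.22,0.04,-0.02,0,0,0, -0.24,0.04,-0.02,0,0,0, -0.24,0.04,-0.02,0,0,0]'
python3 look.py 15; python3 meas.py 15
```

```text
t: 18.2
tool_pos: [0.5316, -0.0362, 0.1224]
tcp_rot: [[0.681, 0.732, -0.003], [0.732, -0.681, 0.001], [-0.001, -0.003, -1.0]]
wrist_force: [0.1, 0.3, 0.8]
finger_gap: 0.994
t: 19.1
tool_pos: [0.3978, -0.2414, 0.143]
tcp_rot: [[0.683, 0.73, 0.0], [0.73, -0.683, -0.001], [-0.0, 0.001, -1.0]]
wrist_force: [-0.1, -0.1, -0.7]
finger_gap: 1.002
t 19.2 at [ 0.3992 -0.2398  0.1428] F [ 0.3 -0.6 -0. ] yaw 47.04
shift [ 0.2213 -0.0247  0.1209] rot [ 0.0006 -0.0007  0.8   ]
c [ 0.53308621 -0.03669352] size [0.09958071 0.02811188] skew 0.4056846438794151 off -7.243520279099258e-05 along 0.007086061836915371
rowfit skew 2.6784606055070537 off -0.0001615503239090594
```

View pics/top15.png

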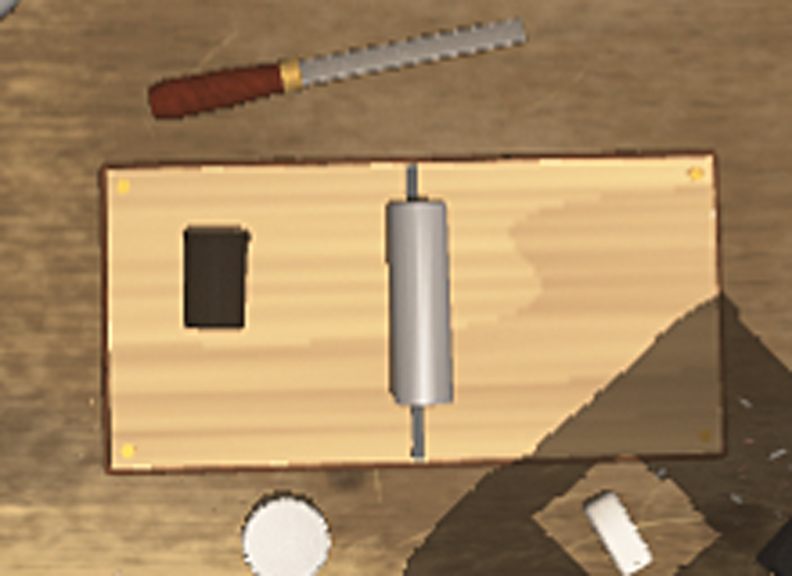

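View pics/scene15.png

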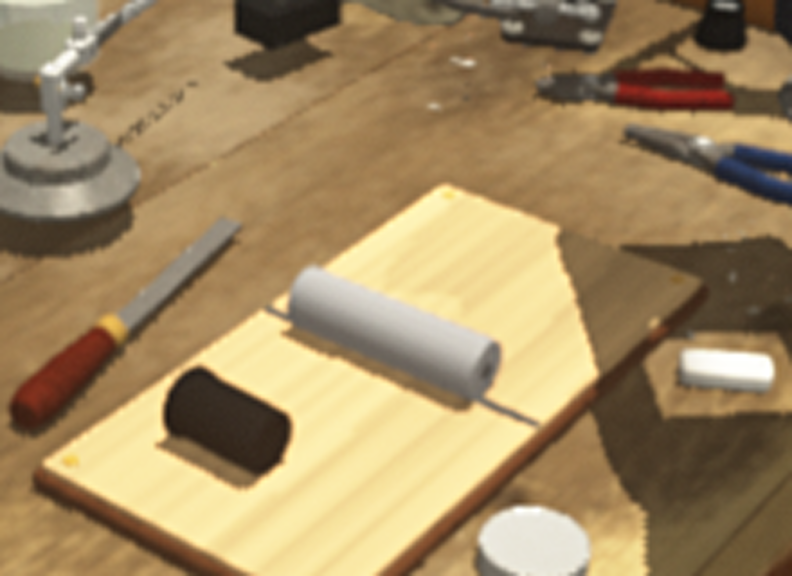

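Centred on the line (offset about 0.1 mm, skew about 0.4°), the canister is unmoved, and the robot is clear of everything. Handing in.

```bash
python3 -c "
from workcell import *
print(get_obs()['t']);print(job_done())"
```

```text
19.2
the job is handed in; nothing more can be done
None
```

The bar now rests along the dark line, and I handed the job in at t = 19.2 s, well inside the 38 s limit.

- **The push:** I rolled the bar about 95 mm with two open fingertips, moving at 30 mm/s or less. It was never gripped or lifted.
- **The correction:** After the first push the bar sat 1.9 mm short of the line and about 3.5° askew. A second push on its near end only moved it sideways, leaving it about 1.9 mm past the line with the skew unchanged. I then set the fingers on opposite sides of the bar, one near each end, and turned the wrist. That squared the bar and brought it back onto the line. This small turn slid the ends a little rather than rolling them.
- **Last top-view check:** The centre is about 0.1 mm from the line, the skew is about 0.4°, and the bar sits 7 mm along from the line's midpoint, inside its length. The measured size was 99.6 x 28 mm, against 100 x 30 mm given.
- **A check that disagreed:** A cruder row-by-row fit gave 2.7° of skew. It also gave −28° on the first picture, where the outline fit gave 4°, so I did not rely on it. The picture agrees with the smaller figure.
- **Canister and robot:** The canister is at the same pixels as before. The arm is clear of everything, and the wrist force readings stayed under about 2 N.

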